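# Find the flat on the drive shaft and hold the pulley on it

### The arm

A 7-joint arm with a two-finger parallel gripper is mounted at the origin on the work surface. World frame = base frame: x ahead of the robot, y to its left, z up, the work surface at z = 0. Lengths are in m, angles in rad, forces in N, time in s.
With the tool pointing down it reaches from about 0.425 to 0.875 m from the base axis. Payload 9.9 kg.
Tool frame: the origin (TCP) lies at the very end of the fingers, on their centre line; the grasp point (between the pads) lies 19 mm behind it; z points along the fingers, y is the direction in which the jaws open and shut (so a half turn about z gives the same grasp; the last joint's range is limited). The gripper opens to 85 mm and grips with 20 to 120 N. Pads are 22 mm wide; open, the fingers measure 114 mm over their backs; the gripper's body (76 mm by 85 mm) begins 54 mm behind the grasp point. The pads swing forward as they close: fully open they stand 13 mm farther back than shut.
Start: joints at [-1.195, 0.576, 0.025, 1.437, -0.015, 1.129, -0.057], TCP at [0.3, 0.605, 0.231] pointing down, gripper open.
Joint ranges: [-2.76, 2.76], [-0.34, 2.15], [-1.52, 1.57], [0.19, 2.46], [-1.09, 4.23], [0.17, 1.99], [-2.82, 2.82]. Speed limits (rad/s): [2.22, 2.22, 3.01, 3.01, 3.14, 3.14, 3.14].

### API

Orientations are given as a 3x3 rotation matrix whose columns are the frame's x, y, z axes.
In Python, from bench import * gives the robot as it stands. The module is installed in compiled form; this text tells all that it offers.
- The arm moves only by the tool play_rows, never from a script. Its argument "rows" is one flat list of numbers, 7 for each row, row after row: the turn, a rotation vector about the tool's x, y, z in units of 6 degrees (1.0 is 6 degrees), then the shift along the tool's x, y, z in units of 40 mm (1.0 is 40 mm), then the closure, from -1 (fully open) to 1 (shut). A call has exactly 10 rows; each row is the pose to reach, as a shift and turn from the pose measured when the call began, along the tool's axes at that moment; what a row does not reach only later rows make up. A row lasts 1/12 s, in which the tool goes at most 41.7 mm and 7.16 degrees, less where a joint would pass 70% of its speed; a pose out of reach is approached as far as the arm can. A call with a gripper value outside its range is refused whole. The fingers move at their own pace and stop on an object; the grip force is fixed at half the most. Time passes only in rows, so rows that repeat a pose let the fingers close, or fill a call up. It gives the time, the measured TCP pose, the force and the opening at its end, in the units of the state.
- sense(): the state, without advancing time (a new reading comes with each control period).
- grab_frame(name): name is "scene" or "top"; returns the picture (400x640x3 uint8, red, green, blue); there is no depth.
- camera_model(name): a dict with "intrinsics" (3x3 intrinsics, pixels), "rvec" (rotation vector, rad) and "tvec" (3), from world to camera coordinates, as OpenCV has them. Camera axes: x right, y down, z forward; pixel columns grow to the right and rows downward; lengths in m; the calibration is good to about 2 mm. A picture is of the moment at which its call begins. camera_model takes no time and is no camera call.
- hand_in(): hands the job in, once; it reports no verdict.
The state is a dict: "time_s": time; "joint_pos": joint angles; "qd": joint speeds; "tau": joint torques, N m; "tcp_pos": TCP position; "eef_rot": TCP orientation; "ft_force": force on the tool from outside, world axes, zero at the start; "ft_torque": the same for the moment, N m; "width": finger opening in m.
Only numpy, scipy, OpenCV 4.12 (cv2) and the standard library are available. Lean on these libraries where they do the work, as an engineer would, in place of code of your own. Each camera call takes 0.05 s, during which the arm holds its last target. There are 200 camera calls.

### The job

Pinch the bare drive shaft and turn it until its milled flat faces squarely out of the guard's open side, with your fingers closed across the shaft so that you feel the flat under one finger. Then take the loose toothed pulley, slip it over the shaft hub upwards with its set screw straight over the flat, and hold it there, screw about half-way along the flat, for a workmate to nip the screw up: finish while still holding the pulley, without letting go, as nothing else keeps it up. Leave the tape measure, the spirit level and the regulator where they are.

Things in the scene. Friction and masses are not known exactly. Their poses are not given: they have to be found in the camera images.
- stand: belt-drive stand fixed to the bench: dark base plate 206 x 206 x 8 mm, blue bearing in the middle (top 44 mm above the bench), and a yellow guard of three walls, 95 mm out from the shaft's axis and up to 130 mm above the bench, on its -x, +y and -y sides. Origin on the shaft's axis at bench height; z up; +x points out of the guard's open side.
- shaft (a joint): angle of the upright steel shaft about its axis (rad), counter-clockwise seen from above; 0 (or a full turn, 6.283) when its flat faces squarely out of the guard's open side. It turns both ways, more than a full turn, with a steady drag of about 0.06 N m, and stays where it is left.
- shaft_end (a point): centre of the top end face of the shaft, 140 mm above the bench. The shaft is 24 mm in diameter, bare from the bearing (44 mm) up, and its rim has a 3 mm chamfer. The axes turn with the shaft: x is square to the flat and points out of it, z up.
- shaft_flat: flat milled on one side of the shaft (brighter face): the shaft measures 21 mm across it, 24 mm elsewhere; 16 mm wide, 36 mm long, from 104 mm above the bench up to the shaft's end. Origin at the centre of the face, 9 mm from the axis, 122 mm above the bench; x points squarely out of it, z up. Squeezed nearly across it, the shaft turns so that the flat lies against the finger.
- pulley_hub (a point): centre of the loose pulley's hub (about 0.13 kg), standing on the bench hub up. Toothed part 54 mm in diameter, 0 to 18 mm above its underside; hub 42 mm in diameter, 18 to 38 mm, gripped with the fingers to the left and right of the screw, not on it. Bore 26.5 mm right through. Point on the bore's axis, 28 mm above the underside; x points to the set screw, z up.
- screw (a point): centre of the black head of the pulley's set screw (10 mm in diameter, 6.5 mm long), which stands out sideways from the hub, 26.5 mm from the bore's axis and 28 mm above the pulley's underside, level with the middle of the hub; its shank is 6 mm thick. Axes as the pulley's.
- tape: yellow and black tape measure, 75 x 36 x 66 mm, standing on the bench; origin under its centre. To be left alone.
- level: yellow spirit level, 230 x 50 x 22 mm, lying on the bench along its x; origin under its centre. To be left alone.
- regulator: air regulator with a dial gauge and black knob, 52 mm wide, 94 mm tall, standing on the bench; origin under its centre. To be left alone.
Not all that is in view belongs to the job. Of the things like the part that bears pulley_hub, leave any that is turquoise; of the rest the smaller one is meant.

How it is judged:
By the outcome, as a careful person would: the job done as asked, in the order asked, and still so for the second after the job is handed in, while the arm keeps its last pose, push and grip.
It also fails if it takes over 58 s, if anything falls off the work surface, if the arm or the gripper's body presses on something with over 40 N, if the wrist force passes 120 N, or if a joint passes its speed limit or range.

## Working session

There is one attempt and no reset: what is moved stays moved. The work goes in short steps, Python scripts to look and compute and a tool call to move; the robot and the scene stay as the last step left them, time stands still between calls to the robot, and variables do not carry over. Pictures are saved under pics/ and viewed, about 8 in all and at most 12, crops included, and the job is handed in when it is done.

Besides the shell and the picture viewer there is one more tool, called after "Request:" as a command line: name --argument value ..., lists and objects as JSON in quotes. play_rows: Moves the arm, as the interface text tells. Its arguments: {"type":"object","properties":{"rows":{"type":"array"}},"required":["rows"]}

```bash
mkdir -p pics; cat > h.py <<'E'
from bench import *
import numpy as np, cv2
def cam(n):
    m=camera_model(n); R,_=cv2.Rodrigues(np.array(m["rvec"],float)); return np.array(m["intrinsics"]),R,np.array(m["tvec"],float).ravel()
def ray(n,u,v):
    K,R,t=cam(n); d=R.T@np.linalg.inv(K)@np.array([u,v,1.]); return -R.T@t,d/np.linalg.norm(d)
def onz(n,u,v,z):
    c,d=ray(n,u,v); return c+d*(z-c[2])/d[2]
def proj(n,p):
    K,R,t=cam(n); q=K@(R@np.array(p,float)+t); return q[:2]/q[2]
def save(n,f,box=None,s=1):
    im=grab_frame(n); cv2.imwrite('pics/raw_'+f,im[:,:,::-1])
    if box: im=im[box[1]:box[3],box[0]:box[2]]
    im=cv2.resize(im,None,fx=s,fy=s,interpolation=cv2.INTER_CUBIC)
    cv2.imwrite('pics/'+f,im[:,:,::-1]); return im
def st():
    s=sense(); print(round(s["time_s"],2),'tcp',np.round(s["tcp_pos"],4),'F',np.round(s["ft_force"],1),'T',np.round(s["ft_torque"],2),'w',round(float(s["width"]),4)); print(np.round(s["eef_rot"],3).tolist(),np.round(s["joint_pos"],3)); return s
E
python3 - <<'E'
from h import *
a=save("scene","s0.png");b=save("top","t0.png")
cv2.imwrite('pics/both0.png',np.vstack([cv2.resize(a,(480,300)),cv2.resize(b,(480,300))])[:,:,::-1])
st()
for n in("scene","top"):print(n,cam(n)[0].tolist(),ray(n,320,200))
E
```

```text
0.1 tcp [0.2993 0.6045 0.2305] F [0.8 0.5 0.2] T [-0.04  0.02 -0.01] w 0.0857
[[-0.896, 0.444, -0.001], [0.444, 0.896, -0.001], [-0.0, -0.001, -1.0]] [-1.195  0.576  0.025  1.438 -0.015  1.129 -0.056]
scene [[463.981581980172, 0.0, 319.56989561915475], [0.0, 463.981581980172, 199.73165728101188], [0.0, 0.0, 1.0]] (array([ 1.1657844 , -0.70198575,  1.03760677]), array([-0.46631269,  0.52328294, -0.71325131]))
top [[441.6563355598495, 0.0, 321.6108933570526], [0.0, 441.6563355598495, 200.81610349675103], [0.0, 0.0, 1.0]] (array([ 4.43282952e-01, -4.51102434e-04,  1.20484334e+00]), array([ 9.23605037e-02, -2.74861200e-04, -9.95725596e-01]))
```

View pics/t0.png

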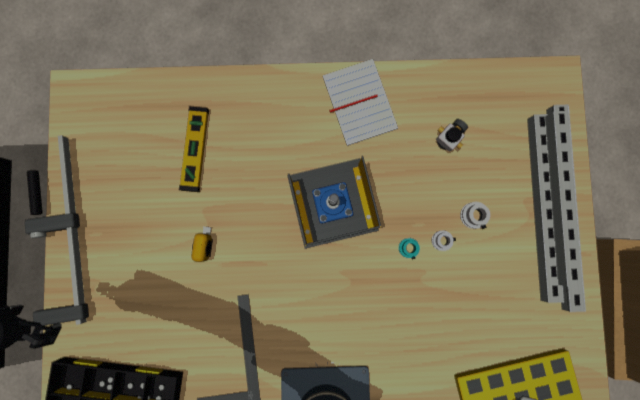

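View pics/s0.png

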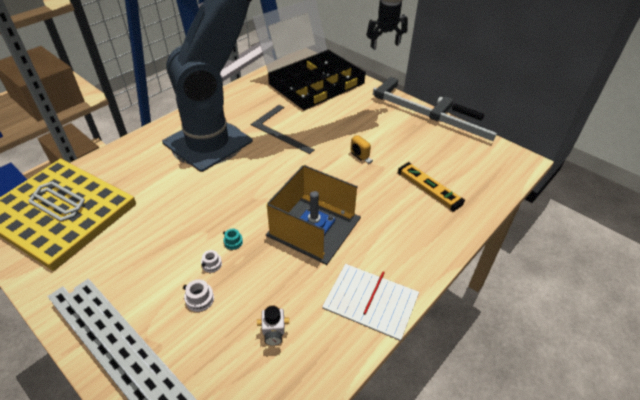

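```bash
python3 - <<'E'
from h import *
t=cv2.imread('pics/t0.png');s=cv2.imread('pics/s0.png')
c=lambda im,x,y,w,h,W,H:cv2.resize(im[y:y+h,x:x+w],(W,H),interpolation=cv2.INTER_CUBIC)
A=np.hstack([c(t,283,150,100,100,400,300),c(s,260,155,105,105,400,300)])
B=np.hstack([c(t,395,195,100,75,400,300),c(s,175,220,100,90,400,300)])
cv2.imwrite('pics/crop1.png',np.vstack([A,B]))
for u,v in((335,201),(443,240),(476,215),(409,248)):print(u,v,onz("top",u,v,.038))
E
```

```text
335 201 [ 0.54771289 -0.04047387  0.038     ]
443 240 [ 0.43653    -0.32143715  0.038     ]
476 215 [ 0.49984252 -0.41229411  0.038     ]
409 248 [ 0.41818227 -0.23096747  0.038     ]
```

View pics/crop1.png

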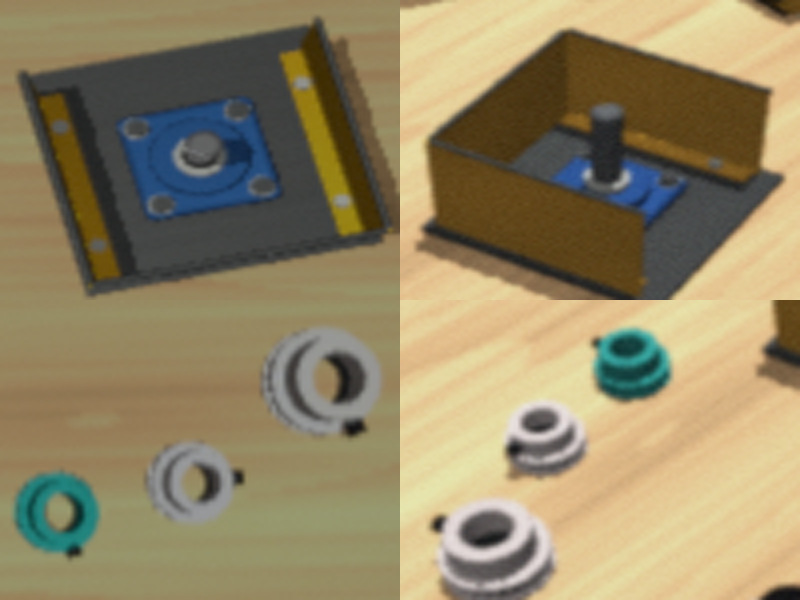

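Candidates for the pulley in the top view: turquoise (409,248), which is excluded; small white (443,240); large white (476,215). I choose the small white one at (443,240), and its screw points image-right. The guard's open side faces image-up, roughly world +x.

```bash
python3 - <<'E'
from h import *
cs=[(289.25,175),(305.5,246.7),(379.2,229),(363,156.7)]
P=np.array([onz("top",u,v,.13)[:2] for u,v in cs]);print(P.round(4).tolist(),P.mean(0))
for a,b in((0,1),(1,2),(2,3),(3,0)):
  d=P[a]-P[b];print(np.linalg.norm(d),np.degrees(np.arctan2(d[1],d[0])))
# avg several frames for noise
T=np.mean([grab_frame("top").astype(float) for _ in range(4)],0);S=np.mean([grab_frame("scene").astype(float) for _ in range(4)],0)
np.save('T.npy',T);np.save('S.npy',S)
sh=onz("top",334,200,.14);print(sh,proj("scene",sh),proj("scene",[sh[0],sh[1],.044]))
u,v=proj("scene",sh).round().astype(int)
a=T[182:218,312:360];b=S[v-8:v+34,u-28:u+28]
f=lambda x:cv2.resize(np.clip(x*1.6,0,255).astype(np.uint8),(400,300),interpolation=cv2.INTER_CUBIC)
c=T[222:258,425:473]
d=S[240:282,185:241]
cv2.imwrite('pics/crop2.png',np.vstack([np.hstack([f(a),f(b)]),np.hstack([f(c),f(d)])])[:,:,::-1]);print(u-28,v-8)
E
```

```text
[[0.6068, 0.073], [0.4305, 0.0376], [0.4681, -0.1425], [0.6472, -0.1098]] [ 0.53814215 -0.03544213]
0.17982297780320702 11.366103271347864
0.18398518211667822 101.79778838783929
0.1820013847953397 -169.64140893115513
0.187213586060442 -77.55151630837288
[ 0.54108361 -0.03463131  0.14      ] [312.03269296 191.64810781] [312.02607493 215.2076157 ]
284 184
```

View pics/crop2.png

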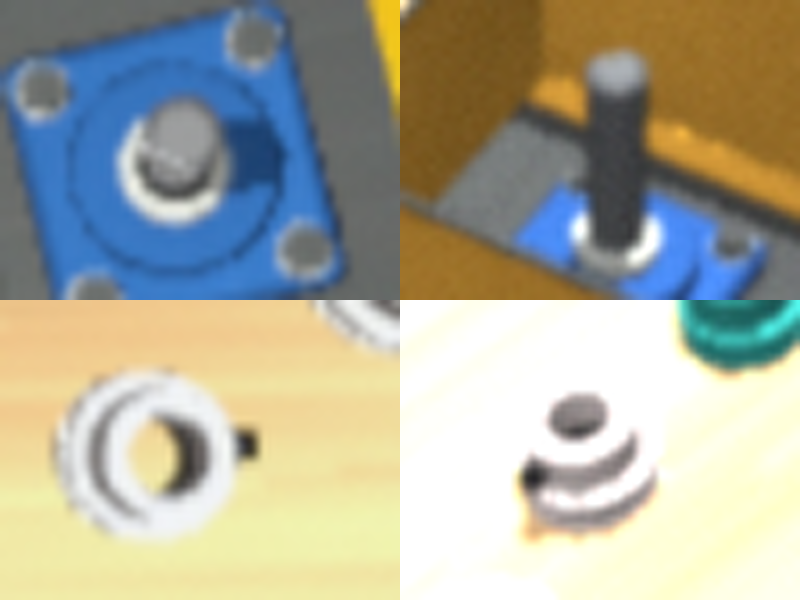

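```bash
python3 - <<'E'
from h import *
print('end',onz("top",334.2,197,.14),onz("scene",314.4,194.1,.14),'bearing',onz("top",332.6,202.2,.044))
T=np.load('T.npy');S=np.load('S.npy')
print('hubtop',onz("top",444.8,240.6,.038),'tooth',onz("top",441.6,240.6,.018))
# dark screw and white part masks
for n,im,(x0,y0,x1,y1) in(("top",T,(428,224,468,256)),("scene",S,(190,245,235,280))):
  c=im[y0:y1,x0:x1]; hsv=cv2.cvtColor(c.astype(np.uint8),cv2.COLOR_RGB2HSV)
  m=((hsv[...,2]<60)).astype(np.uint8)
  k,_,stt,cen=cv2.connectedComponentsWithStats(m)
  for i in range(1,k):
    if stt[i,4]>3: q=cen[i]+[x0,y0]; print(n,'dark',stt[i,4],q,onz(n,*q,.028))
  w=((hsv[...,1]<40)&(hsv[...,2]>60)).astype(np.uint8); k,_,stt,cen=cv2.connectedComponentsWithStats(w)
  i=1+np.argmax(stt[1:,4]);print(n,'white',stt[i],cen[i]+[x0,y0])
# shaft bright spots top
E
```

```text
end [ 0.54836619 -0.03534419  0.14      ] [ 0.55239326 -0.03719896  0.14      ] bearing [ 0.54417969 -0.03383774  0.044     ]
hubtop [ 0.4348223  -0.32609052  0.038     ] tooth [ 0.43492377 -0.32310508  0.018     ]
top dark 14 [447.  240.5] [ 0.43484587 -0.33473596  0.028     ]
top dark 4 [454.25 239.  ] [ 0.438255   -0.35420514  0.028     ]
top white [  4   7  22  20 295] [441.83728814 240.48135593]
scene dark 5 [203.4 264.2] [ 0.44048152 -0.35235378  0.028     ]
scene white [ 11   5  20  22 337] [210.78931751 260.6735905 ]
```

```bash
cat >> h.py <<'E'
from scipy.spatial.transform import Rotation as Ro
def go(p,yaw):
    """units for a tool-down target with tool y at yaw degrees"""
    s=st(); R=np.array(s["eef_rot"]); a=np.radians(yaw); y=np.array([np.cos(a),np.sin(a),0]); z=np.array([0,0,-1.]); x=np.cross(y,z)
    r=Ro.from_matrix(R.T@np.c_[x,y,z]).as_rotvec(degrees=True)/6
    d=R.T@(np.array(p)-s["tcp_pos"])/.04
    print('GO',np.round(r,3).tolist(),np.round(d,3).tolist())
E
python3 -c "
from h import *
go([.549,-.0355,.225],148)"
```

```text
0.5 tcp [0.2995 0.6049 0.2313] F [ 0.6 -0.4  0. ] T [ 0.    0.03 -0.01] w 0.0857
[[-0.896, 0.444, -0.0], [0.444, 0.896, -0.0], [-0.0, -0.0, -1.0]] [-1.195  0.576  0.025  1.437 -0.015  1.129 -0.057]
GO [-0.001, -0.0, -14.058] [-12.694, -11.579, 0.158]
```

Request:
play_rows --rows '[0,0,-14.06,-12.69,-11.58,0.16,-1,0,0,-14.06,-12.69,-11.58,0.16,-1,0,0,-14.06,-12.69,-11.58,0.16,-1,0,0,-14.06,-12.69,-11.58,0.16,-1,0,0,-14.06,-12.69,-11.58,0.16,-1,0,0,-14.06,-12.69,-11.58,0.16,-1,0,0,-14.06,-12.69,-11.58,0.16,-1,0,0,-14.06,-12.69,-11.58,0.16,-1,0,0,-14.06,-12.69,-11.58,0.16,-1,0,0,-14.06,-12.69,-11.58,0.16,-1]'

```text
time_s: 1.33
tcp_pos: [0.4482, 0.2231, 0.2278]
eef_rot: [[-0.719, -0.695, 0.001], [-0.695, 0.719, 0.0], [-0.001, -0.0, -1.0]]
ft_force: [1.0, 0.0, 0.0]
width: 0.0855
```

```bash
python3 -c "
from h import *
go([.549,-.0355,.2],148)"
```

```text
1.33 tcp [0.4482 0.2231 0.2278] F [1. 0. 0.] T [-0.   -0.07  0.03] w 0.0855
[[-0.719, -0.695, 0.001], [-0.695, 0.719, 0.0], [-0.001, -0.0, -1.0]] [-0.383  0.327 -0.232  1.888  0.092  0.937  1.682]
GO [-0.004, 0.004, -2.327] [2.684, -6.398, 0.696]
```

Request:
play_rows --rows '[0,0,-2.33,2.68,-6.4,0.6,-1,0,0,-2.33,2.68,-6.4,0.6,-1,0,0,-2.33,2.68,-6.4,0.6,-1,0,0,-2.33,2.68,-6.4,0.6,-1,0,0,-2.33,2.68,-6.4,0.6,-1,0,0,-2.33,2.68,-6.4,0.6,-1,0,0,-2.33,2.68,-6.4,0.6,-1,0,0,-2.33,2.68,-6.4,0.6,-1,0,0,-2.33,2.68,-6.4,0.6,-1,0,0,-2.33,2.68,-6.4,0.6,-1]'

```text
time_s: 2.17
tcp_pos: [0.549, -0.035, 0.2038]
eef_rot: [[-0.53, -0.848, 0.0], [-0.848, 0.53, 0.001], [-0.001, -0.0, -1.0]]
ft_force: [-0.5, 0.7, -0.9]
width: 0.0854
```

```bash
python3 -c "
from h import *
go([.549,-.0355,.107],148)"
```

```text
2.17 tcp [ 0.549  -0.035   0.2038] F [-0.5  0.7 -0.9] T [ 0.09 -0.05  0.02] w 0.0854
[[-0.53, -0.848, 0.0], [-0.848, 0.53, 0.001], [-0.001, -0.0, -1.0]] [ 0.123  0.421 -0.208  1.805  0.105  0.926  2.453]
GO [-0.0, 0.008, 0.001] [0.013, -0.007, 2.42]
```

Request:
play_rows --rows '[0,0,0,0,0,0.8,-1,0,0,0,0,0,1.6,-1,0,0,0,0,0,2.2,-1,0,0,0,0,0,2.42,-1,0,0,0,0,0,2.42,0,0,0,0,0,0,2.42,1,0,0,0,0,0,2.42,1,0,0,0,0,0,2.42,1,0,0,0,0,0,2.42,1,0,0,0,0,0,2.42,1]'

```text
time_s: 3.0
tcp_pos: [0.5504, -0.0352, 0.1085]
eef_rot: [[-0.53, -0.848, 0.004], [-0.848, 0.53, 0.0], [-0.002, -0.003, -1.0]]
ft_force: [2.2, -2.4, 4.8]
width: 0.0198
```

Request:
play_rows --rows '[0,0,0,0,0,0,1,0,0,0,0,0,0,1,0,0,0,0,0,0,1,0,0,0,0,0,0,1,0,0,0,0,0,0,1,0,0,0,0,0,0,1,0,0,0,0,0,0,1,0,0,0,0,0,0,1,0,0,0,0,0,0,1,0,0,0,0,0,0,1]'

```text
time_s: 3.83
tcp_pos: [0.5504, -0.0351, 0.1085]
eef_rot: [[-0.53, -0.848, 0.004], [-0.848, 0.53, 0.0], [-0.002, -0.003, -1.0]]
ft_force: [0.3, -0.2, -2.0]
width: 0.0196
```

```bash
python3 -c "
from h import *
go([.549,-.0355,.107],11.4)"
```

```text
3.83 tcp [ 0.5504 -0.0351  0.1085] F [ 0.3 -0.2 -2. ] T [-0.07 -0.07  0.09] w 0.0196
[[-0.53, -0.848, 0.004], [-0.848, 0.53, 0.0], [-0.002, -0.003, -1.0]] [ 0.104  0.538 -0.187  1.913  0.148  0.7    2.413]
GO [0.013, 0.046, 22.765] [0.027, 0.025, 0.038]
```

Request:
play_rows --rows '[0,0,1.1,0,0,0,1,0,0,2.2,0,0,0,1,0,0,3.3,0,0,0,1,0,0,4.4,0,0,0,1,0,0,5.5,0,0,0,1,0,0,6.6,0,0,0,1,0,0,7.7,0,0,0,1,0,0,8.8,0,0,0,1,0,0,9.9,0,0,0,1,0,0,11,0,0,0,1]'

```text
time_s: 4.67
tcp_pos: [0.549, -0.0358, 0.1085]
eef_rot: [[-0.989, 0.145, 0.002], [0.145, 0.989, -0.0], [-0.002, 0.0, -1.0]]
ft_force: [-4.6, -3.3, 0.4]
width: 0.0196
```

```bash
python3 -c "
from h import *
go([.5476,-.0346,.1085],11.4)"
```

```text
4.67 tcp [ 0.549  -0.0358  0.1085] F [-4.6 -3.3  0.4] T [-0.6   0.97  0.06] w 0.0196
[[-0.989, 0.145, 0.002], [0.145, 0.989, -0.0], [-0.002, 0.0, -1.0]] [-0.122  0.542  0.153  1.923 -0.124  0.685  1.53 ]
GO [0.009, 0.012, 11.707] [0.04, 0.023, 0.0]
```

Request:
play_rows --rows '[0,0,1.17,0,0,0,1,0,0,2.34,0,0,0,1,0,0,3.51,0,0,0,1,0,0,4.68,0.01,0,0,1,0,0,5.85,0.01,0,0,1,0,0,7.02,0.02,0.01,0,1,0,0,8.19,0.02,0.01,0,1,0,0,9.36,0.03,0.02,0,1,0,0,10.53,0.03,0.02,0,1,0,0,11.7,0.04,0.02,0,1]'

```text
time_s: 5.5
tcp_pos: [0.548, -0.0347, 0.1086]
eef_rot: [[-0.193, 0.981, 0.002], [0.981, 0.193, -0.0], [-0.001, 0.002, -1.0]]
ft_force: [3.2, -0.5, -6.2]
width: 0.0195
```

```bash
python3 -c "
from h import *
go([.5476,-.0346,.1085],11.4)
T=np.mean([grab_frame('scene').astype(float) for _ in range(3)],0)
t=np.mean([grab_frame('top').astype(float) for _ in range(3)],0)
f=lambda x:cv2.resize(np.clip(x*1.5,0,255).astype(np.uint8),(400,300),interpolation=cv2.INTER_CUBIC)
cv2.imwrite('pics/g1.png',np.hstack([f(T[170:233,275:359]),f(t[150:255,265:405])])[:,:,::-1])
"
```

```text
5.5 tcp [ 0.548  -0.0347  0.1086] F [ 3.2 -0.5 -6.2] T [-0.29 -0.31  0.11] w 0.0195
[[-0.193, 0.981, 0.002], [0.981, 0.193, -0.0], [-0.001, 0.002, -1.0]] [-0.357  0.592  0.518  1.935 -0.431  0.723  0.61 ]
GO [0.021, 0.007, -0.048] [0.004, -0.008, 0.002]
```

View pics/g1.png

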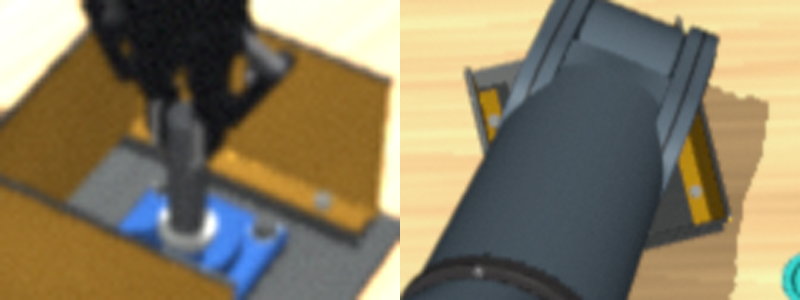

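Request:
play_rows --rows '[0,0,0,0,0,0,-1,0,0,0,0,0,0,-1,0,0,0,0,0,0,-1,0,0,0,0,0,0,-1,0,0,0,0,0,0,-1,0,0,0,0,0,-0.5,-1,0,0,0,0,0,-1.2,-1,0,0,0,0,0,-2,-1,0,0,0,0,0,-2.6,-1,0,0,0,0,0,-2.6,-1]'

```text
time_s: 6.63
tcp_pos: [0.5498, -0.0355, 0.2171]
eef_rot: [[-0.201, 0.979, 0.009], [0.98, 0.201, 0.0], [-0.002, 0.009, -1.0]]
ft_force: [0.3, -0.2, -0.7]
width: 0.0852
```

```bash
python3 -c "
from h import *
go([.435,-.3245,.12],8.5)"
```

```text
6.63 tcp [ 0.5498 -0.0355  0.2171] F [ 0.3 -0.2 -0.7] T [-0.03 -0.02  0.01] w 0.0852
[[-0.201, 0.979, 0.009], [0.98, 0.201, 0.0], [-0.002, 0.009, -1.0]] [-0.43   0.463  0.614  1.811 -0.321  0.959  0.522]
GO [0.085, 0.015, 0.52] [-6.495, -4.289, 2.402]
```

Request:
play_rows --rows '[0.09,0,0.52,-6.5,-4.29,1.7,-1,0.09,0,0.52,-6.5,-4.29,1.7,-1,0.09,0,0.52,-6.5,-4.29,1.7,-1,0.09,0,0.52,-6.5,-4.29,1.7,-1,0.09,0,0.52,-6.5,-4.29,1.7,-1,0.09,0,0.52,-6.5,-4.29,1.7,-1,0.09,0,0.52,-6.5,-4.29,1.7,-1,0.09,0,0.52,-6.5,-4.29,1.7,-1,0.09,0,0.52,-6.5,-4.29,1.7,-1,0.09,0,0.52,-6.5,-4.29,1.7,-1]'

```text
time_s: 7.47
tcp_pos: [0.4334, -0.3261, 0.1476]
eef_rot: [[-0.144, 0.99, -0.001], [0.99, 0.144, -0.001], [-0.001, -0.001, -1.0]]
ft_force: [0.4, 0.1, 0.5]
width: 0.0856
```

```bash
python3 -c "
from h import *
go([.435,-.3245,.021],8.5)
T=np.mean([grab_frame('scene').astype(float) for _ in range(3)],0)
t=np.mean([grab_frame('top').astype(float) for _ in range(3)],0)
f=lambda x:cv2.resize(np.clip(x*1.5,0,255).astype(np.uint8),(400,300),interpolation=cv2.INTER_CUBIC)
cv2.imwrite('pics/g2.png',np.vstack([np.hstack([f(T[180:222,284:340]),f(t[182:218,312:360])]),np.hstack([f(T[210:285,160:260]),f(t[202:262,395:475])])])[:,:,::-1])
"
```

```text
7.47 tcp [ 0.4334 -0.3261  0.1476] F [0.4 0.1 0.5] T [ 0.08 -0.01  0.01] w 0.0856
[[-0.144, 0.99, -0.001], [0.99, 0.144, -0.001], [-0.001, -0.001, -1.0]] [ 0.192  0.535  0.556  1.91  -0.381  0.802  1.099]
GO [-0.013, 0.012, -0.035] [0.037, 0.049, 3.164]
```

View pics/g2.png

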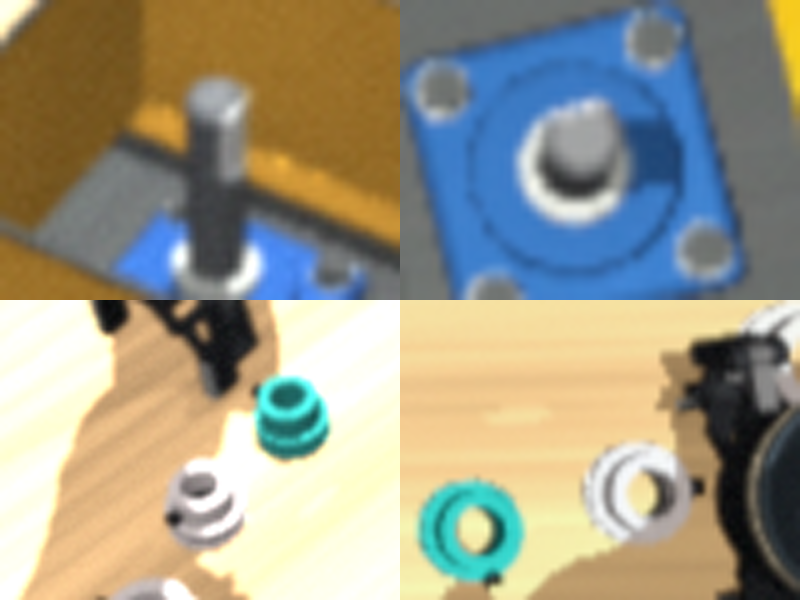

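The flat is now bright and visible: scene crop (230,130), with the top chord on the open side. The small white pulley is still in place, with its screw pointing towards −y.

Request:
play_rows --rows '[0,0,-0.03,0.04,0.05,0.8,-1,0,0,-0.03,0.04,0.05,1.6,-1,0,0,-0.03,0.04,0.05,2.3,-1,0,0,-0.03,0.04,0.05,2.8,-1,0,0,-0.03,0.04,0.05,3.05,-1,0,0,-0.03,0.04,0.05,3.15,-1,0,0,-0.03,0.04,0.05,3.17,-1,0,0,-0.03,0.04,0.05,3.17,0.2,0,0,-0.03,0.04,0.05,3.17,1,0,0,-0.03,0.04,0.05,3.17,1]'

```text
time_s: 8.6
tcp_pos: [0.438, -0.3221, 0.0225]
eef_rot: [[-0.153, 0.988, 0.002], [0.988, 0.153, -0.002], [-0.002, 0.001, -1.0]]
ft_force: [0.2, 0.4, 0.2]
width: 0.0516
```

Request:
play_rows --rows '[0,0,0,0,0,0,1,0,0,0,0,0,0,1,0,0,0,0,0,0,1,0,0,0,0,0,0,1,0,0,0,0,0,0,1,0,0,0,0,0,0,1,0,0,0,0,0,0,1,0,0,0,0,0,0,1,0,0,0,0,0,0,1,0,0,0,0,0,0,1]'

```text
time_s: 9.43
tcp_pos: [0.4384, -0.3223, 0.0235]
eef_rot: [[-0.153, 0.988, 0.003], [0.988, 0.153, -0.003], [-0.003, 0.003, -1.0]]
ft_force: [-1.7, 2.4, 10.0]
width: 0.0403
```

```bash
python3 -c "
from h import *
go([.435,-.3245,.22],8.5)"
```

```text
9.43 tcp [ 0.4384 -0.3223  0.0235] F [-1.7  2.4 10. ] T [ 0.26  0.35 -0.02] w 0.0403
[[-0.153, 0.988, 0.003], [0.988, 0.153, -0.003], [-0.003, 0.003, -1.0]] [ 0.292  0.703  0.398  2.011 -0.524  0.524  1.22 ]
GO [0.026, 0.03, 0.054] [-0.057, -0.079, -4.914]
```

Request:
play_rows --rows '[0,0,0,0,0,-0.3,1,0,0,0,0,0,-0.8,1,0,0,0,0,0,-1.6,1,0,0,0,0,0,-2.4,1,0,0,0,0,0,-3.2,1,0,0,0,0,0,-4,1,0,0,0,0,0,-4.6,1,0,0,0,0,0,-4.9,1,0,0,0,0,0,-4.9,1,0,0,0,0,0,-4.9,1]'

```text
time_s: 10.27
tcp_pos: [0.4378, -0.3216, 0.2196]
eef_rot: [[-0.154, 0.988, 0.004], [0.988, 0.154, -0.003], [-0.003, 0.004, -1.0]]
ft_force: [-0.1, 0.7, -2.0]
width: 0.0399
```

```bash
python3 -c "
from h import *
go([.5495,-.0344,.22],101.5)"
```

```text
10.27 tcp [ 0.4378 -0.3216  0.2196] F [-0.1  0.7 -2. ] T [ 0.09 -0.01 -0.01] w 0.0399
[[-0.154, 0.988, 0.004], [0.988, 0.154, -0.003], [-0.003, 0.004, -1.0]] [ 0.131  0.451  0.619  1.823 -0.315  0.961  1.039]
GO [0.002, 0.054, -15.443] [6.664, 3.862, -0.018]
```

Request:
play_rows --rows '[0,0.05,-1.1,0.7,0.4,-0.1,1,0,0.05,-2.2,1.4,0.8,-0.1,1,0,0.05,-3.3,2.1,1.2,-0.1,1,0,0.05,-4.4,2.8,1.6,-0.1,1,0,0.05,-5.5,3.4,2,-0.1,1,0,0.05,-6.6,4,2.3,-0.1,1,0,0.05,-7.7,4.6,2.7,-0.1,1,0,0.05,-8.8,5.2,3,-0.1,1,0,0.05,-9.9,5.8,3.4,-0.1,1,0,0.05,-11,6.2,3.6,-0.1,1]'

```text
time_s: 11.1
tcp_pos: [0.5423, -0.0507, 0.2215]
eef_rot: [[-0.967, 0.253, -0.001], [0.253, 0.967, 0.002], [0.002, 0.002, -1.0]]
ft_force: [1.1, 0.4, -0.9]
width: 0.0398
```

```bash
python3 -c "
from h import *
go([.5495,-.0344,.2],101.5)"
```

```text
11.1 tcp [ 0.5423 -0.0507  0.2215] F [ 1.1  0.4 -0.9] T [-0.01 -0.08 -0.01] w 0.0398
[[-0.967, 0.253, -0.001], [0.253, 0.967, 0.002], [0.002, 0.002, -1.0]] [-0.185  0.405  0.279  1.804 -0.136  0.953  1.467]
GO [0.023, -0.013, -4.361] [-0.071, 0.44, 0.537]
```

Request:
play_rows --rows '[0,0,-1,-0.02,0.1,0.1,1,0,0,-2,-0.04,0.2,0.2,1,0,0,-3,-0.05,0.3,0.3,1,0,0,-3.9,-0.07,0.4,0.4,1,0,0,-4.36,-0.07,0.44,0.54,1,0,0,-4.36,-0.07,0.44,0.54,1,0,0,-4.36,-0.07,0.44,0.54,1,0,0,-4.36,-0.07,0.44,0.54,1,0,0,-4.36,-0.07,0.44,0.54,1,0,0,-4.36,-0.07,0.44,0.54,1]'

```text
time_s: 11.93
tcp_pos: [0.5495, -0.0346, 0.2]
eef_rot: [[-0.98, -0.198, -0.001], [-0.198, 0.98, 0.002], [0.001, 0.003, -1.0]]
ft_force: [1.3, -0.2, -1.6]
width: 0.0398
```

```bash
python3 - <<'E'
from h import *
go([.5495,-.0344,.2],101.5)
T=np.mean([grab_frame('scene').astype(float) for _ in range(4)],0);np.save('S2.npy',T)
t=np.mean([grab_frame('top').astype(float) for _ in range(3)],0)
p=sense()["tcp_pos"]
n=np.array([np.cos(.2),np.sin(.2),0])
for off in(0,.0265): print(off,proj("scene",np.array([p[0],p[1],p[2]+.0045])+off*n), proj("top",np.array([p[0],p[1],p[2]+.0045])+off*n))
u,v=proj("scene",p).astype(int);print(u-28,v-25)
f=lambda x:cv2.resize(np.clip(x*1.5,0,255).astype(np.uint8),(400,300),interpolation=cv2.INTER_CUBIC)
cv2.imwrite('pics/g3.png',np.hstack([f(T[v-25:v+17,u-28:u+28]),f(t[150:225,290:390])])[:,:,::-1])
E
```

```text
11.93 tcp [ 0.5495 -0.0346  0.2   ] F [ 1.3 -0.2 -1.6] T [-0.02  0.02 -0.  ] w 0.0398
[[-0.98, -0.198, -0.001], [-0.198, 0.98, 0.002], [0.001, 0.003, -1.0]] [-0.125  0.427  0.151  1.816 -0.082  0.905  1.834]
GO [0.024, -0.006, -0.012] [-0.002, 0.004, -0.0]
0 [314.40785024 175.77592404] [334.61217444 193.71701266]
0.0265 [322.99420613 179.35973778] [331.94988932 182.47445168]
286 152
```

View pics/g3.png

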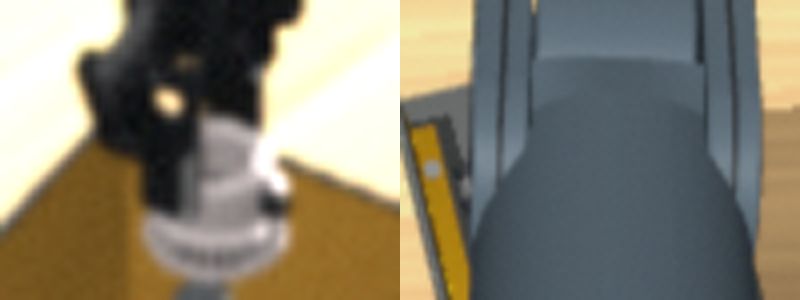

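```bash
python3 - <<'E'
from h import *
S=np.load('S2.npy'); S0=np.load('S.npy')
hsv=cv2.cvtColor(S.astype(np.uint8),cv2.COLOR_RGB2HSV)
for r in range(174,198): print(r,' '.join('%3d'%x for x in hsv[r,298:334,1]))
print()
for r in range(182,190): print(r,' '.join('%3d'%x for x in hsv[r,298:334,2]))
E
```

```text
174 190 188 195 181 182 179 167 135  60  43  28  45  14   0   5   9  17  17  15  13  15  18  14  15  12  15  34  61  66  75  80  83  85  85  85  82
175 197 189 185 190 186 188 185 158  98   0   0  18  22   6   4   4  14  20  16  13  15  17  15  13  14  16  39  82 106  88  78  77  79  84  84  86
176 189 191 189 188 185 192 186 165 123  16   0  48  12   6   0  13  18  13  15  13  17  15  14  16  14  16  27  52 107 151 136 116  88  70  77  82
177 189 191 189 196 185 190 187 173 102  27  15  32  23   6   4   4  15  13  14  17  14  14  14  14  17  15  19  29  82 159 182 174 159 123  87  77
178 195 191 184 191 193 182 190 170 111  48   0  32  12   6   4   8  15  15  15  16  16  15  16  12  17  16  17  24  76 158 185 189 188 178 165 145
179 186 188 185 191 193 189 185 177 120  30  40  32  21   6   0   7  11  18  13  17  14  14  15  11  12   5  17  33  98 169 184 188 187 188 187 183
180 188 199 188 185 187 186 185 171 130  36   0  30  21   6   4  11  14  15  15  18  15  18  14  15   9   0   0  33 124 177 187 188 188 186 191 186
181 182 188 185 193 193 190 191 173 106  41  16   7  15   0   8 
[... 2936 characters left out ...]
 106 100 104 111 116 118 123 124 124 123 122 124 123 119 123 130 114 113 140 123 105 101 101 100 100 100  99
186  77  75  75  76  75  80  94 100 103 106 103  99  93  93  95 105 107 112 107 107 106 103  97  96 101 101 112 129 116 104 101 100 100  99 102  99
187  75  75  75  78  75  81  93  99 101 107 108  98  90  79  76  82  82  91  83  86  82  84  84  87  97 103 108 110 106 102 100 102  99  99 101 102
188  77  76  77  75  76  80  94  98 100 103 106 107 101  89  84  82  76  82  71  78  78  83  93  99 103 105 103 104 102 101 102 100 101 101 100  99
189  74  77  76  76  77  82  94 101 102 100 103 104 105 104 104  97  91  94  86  90  89  97 106 106 103 104 100 101 100 102 100 101 101 100 100 100
```

```bash
python3 - <<'E'
from h import *
S=np.load('S2.npy');V=S.max(2)
for r in range(174,187): print(r,' '.join('%3d'%x for x in V[r,316:332]))
p=np.array(sense()["tcp_pos"]);p[2]+=.0045
c=lambda d,yaw:proj("scene",p+np.array([np.cos(.2),np.sin(.2),0])*d+.0265*np.array([np.cos(np.radians(yaw)),np.sin(np.radians(yaw)),0]))-[.5,0]
for y in(0,6,11.5,17):print(y,c(.0052,y).round(2))
go([.5444,-.0354,.155],101.5)
E
```

```text
174 101 101 101  99 109 157 215 217 159 108 108 136 172 203 220 227
175  95  97 102 105 117 156 205 202 162 118  89  87 108 135 158 177
176  87  98 107 116 125 142 162 172 186 166 117  91  90  92  93 105
177 106 120 125 126 127 128 122 138 192 192 140 106  98  94  88  81
178 123 127 127 123 115 106  92  96 146 167 137 108 102 100  95  90
179 116 117 110 106 100  89  66  52  74 101  96  98 101 102 101  99
180 104 102 101  97  94  84  55  32  34  54  68  92 101 102 102 100
181 101  98  98  96  89  85  62  40  34  50  73  95 101 103 100 101
182  99  97  98  95  93  94  96  82  68  81  93 101 101 102 101 100
183 102  99  98 100 103 116 134 120 106 120 114 106 102 102 101 100
184 112 112 114 114 120 134 155 132 114 130 125 107 103 101 102  98
185 123 122 124 123 119 123 130 114 113 140 123 105 101 101 100 100
186 107 107 106 103  97  96 101 101 112 129 116 104 101 100 100  99
0 [323.   181.16]
6 [323.67 180.61]
11.5 [324.2  180.07]
17 [324.65 179.49]
12.28 tcp [ 0.5495 -0.0344  0.2   ] F [ 1.5 -0.2 -1.9] T [ 0.01  0.   -0.  ] w 0.0397
[[-0.98, -0.199, -0.001], [-0.199, 0.98, 0.002], [0.001, 0.003, -1.0]] [-0.125  0.427  0.15   1.816 -0.082  0.905  1.835]
GO [0.025, -0.006, -0.002] [0.129, -0.002, 1.125]
```

Request:
play_rows --rows '[0.02,0,-0.08,0.06,0,0.2,1,0.02,0,-0.16,0.13,0,0.4,1,0.02,0,-0.16,0.13,0,0.6,1,0.02,0,-0.16,0.13,0,0.7,1,0.02,0,-0.16,0.13,0,0.75,1,0.02,0,-0.16,0.13,0,0.8,1,0.02,0,-0.16,0.13,0,0.85,1,0.02,0,-0.16,0.13,0,0.9,1,0.02,0,-0.16,0.13,0,0.95,1,0.02,0,-0.16,0.13,0,1,1]'

```text
time_s: 13.12
tcp_pos: [0.5445, -0.0353, 0.1599]
eef_rot: [[-0.976, -0.216, -0.0], [-0.216, 0.976, 0.0], [0.0, 0.0, -1.0]]
ft_force: [0.2, 0.6, -1.4]
width: 0.0399
```

```bash
python3 -c "
from h import *
go([.5444,-.0354,.1175],102.5)"
```

```text
13.12 tcp [ 0.5445 -0.0353  0.1599] F [ 0.2  0.6 -1.4] T [ 0.01 -0.03 -0.01] w 0.0399
[[-0.976, -0.216, -0.0], [-0.216, 0.976, 0.0], [0.0, 0.0, -1.0]] [-0.115  0.467  0.138  1.878 -0.087  0.802  1.857]
GO [0.004, -0.002, -0.008] [0.002, -0.003, 1.061]
```

Request:
play_rows --rows '[0,0,0,0,0,0.05,1,0,0,0,0,0,0.1,1,0,0,0,0,0,0.15,1,0,0,0,0,0,0.2,1,0,0,0,0,0,0.25,1,0,0,0,0,0,0.3,1,0,0,0,0,0,0.35,1,0,0,0,0,0,0.4,1,0,0,0,0,0,0.45,1,0,0,0,0,0,0.5,1]'

```text
time_s: 13.95
tcp_pos: [0.5445, -0.0353, 0.1397]
eef_rot: [[-0.976, -0.216, -0.0], [-0.216, 0.976, 0.0], [0.0, 0.0, -1.0]]
ft_force: [0.4, -0.2, -0.9]
width: 0.0395
```

```bash
python3 -c "
from h import *
go([.5444,-.0354,.1175],102.5)"
```

```text
13.95 tcp [ 0.5445 -0.0353  0.1397] F [ 0.4 -0.2 -0.9] T [ 0.04  0.02 -0.  ] w 0.0395
[[-0.976, -0.216, -0.0], [-0.216, 0.976, 0.0], [0.0, 0.0, -1.0]] [-0.111  0.493  0.132  1.901 -0.092  0.754  1.861]
GO [0.004, -0.002, -0.008] [0.002, -0.002, 0.555]
```

Request:
play_rows --rows '[0,0,0,0,0,0.06,1,0,0,0,0,0,0.12,1,0,0,0,0,0,0.18,1,0,0,0,0,0,0.24,1,0,0,0,0,0,0.3,1,0,0,0,0,0,0.36,1,0,0,0,0,0,0.42,1,0,0,0,0,0,0.48,1,0,0,0,0,0,0.54,1,0,0,0,0,0,0.56,1]'

```text
time_s: 14.78
tcp_pos: [0.5443, -0.0353, 0.1169]
eef_rot: [[-0.976, -0.216, -0.001], [-0.216, 0.976, 0.0], [0.001, 0.001, -1.0]]
ft_force: [-0.1, -0.7, -1.9]
width: 0.0399
```

```bash
python3 - <<'E'
from h import *
go([.5444,-.0354,.1175],102.5)
S=np.mean([grab_frame('scene').astype(float) for _ in range(6)],0);np.save('S3.npy',S);V=S.max(2)
ax=np.array([.5495,-.0344,0])
for z in(.117,.122,.127):
  for y in(5,11.5,18):
    a=np.radians(y);print(z,y,(proj("scene",ax+[.0265*np.cos(a),.0265*np.sin(a),z])-[.5,0]).round(2))
print('tooth',proj("scene",ax+[0,0,.094]),proj("scene",ax+[0,0,.132]),proj("scene",ax+[0,0,.14]))
u,v=314,200
f=lambda x:cv2.resize(np.clip(x*1.5,0,255).astype(np.uint8),(800,600),interpolation=cv2.INTER_CUBIC)
cv2.imwrite('pics/g4.png',f(S[v-21:v+21,u-28:u+28])[:,:,::-1]);print(u-28,v-21)
for r in range(194,212): print(r,' '.join('%3d'%x for x in V[r,314:332]))
h=cv2.cvtColor(S.astype(np.uint8),cv2.COLOR_RGB2HSV)[...,1]
for r in range(202,222): print(r,' '.join('%3d'%x for x in h[r,299:331]))
E
```

```text
14.78 tcp [ 0.5443 -0.0353  0.1169] F [-0.1 -0.7 -1.9] T [-0.05  0.06  0.05] w 0.0399
[[-0.976, -0.216, -0.001], [-0.216, 0.976, 0.0], [0.001, 0.001, -1.0]] [-0.106  0.523  0.126  1.924 -0.098  0.701  1.866]
GO [0.005, -0.006, -0.008] [-0.001, -0.004, -0.014]
0.117 5 [321.36 203.16]
0.117 11.5 [321.96 202.52]
0.117 18 [322.46 201.83]
0.122 5 [321.38 201.89]
0.122 11.5 [321.99 201.25]
0.122 18 [322.49 200.57]
0.127 5 [321.41 200.62]
0.127 11.5 [322.02 199.98]
0.127 18 [322.53 199.3 ]
tooth [314.26199136 204.66423018] [314.31182742 195.12967474] [314.32258864 193.07085457]
286 179
194  62  65  77  95 115 161 203 201 144 104 100 100 101 100 100  98  98  99
195  63  74  92  97 116 179 220 217 158 110 100  97 100 100 101 100  97  97
196  69  85  97  93 111 164 206 210 177 128 101  97  99  98  99  98  99  98
197  70  91  97  99 116 147 180 191 199 157 112  97  98  98  98  97  99  97
198  88 107 112 119 127 133 139 158 200 180 125 101  97  99  97  97  98  96
199 117 124 125 127 124 116 101 116 176 182 130 101  98  97  96  98  96  97
200 120 121 120 114 107  95  74  73 111 129 101  93  98  9
[... 2793 characters left out ...]
 169 177 176 179 179 173 156  99  27   9
217  73 143 169 176 178 183 182 180 138  52   8   0   9  17  17  16  12  18   9   3  37 125 168 176 176 178 178 168 140  88  23  10
218  48 122 151 166 172 176 177 176 141  56  10   8   4   9  10  10  15   9   7   6  29 122 172 180 179 174 177 160 120  80  25  16
219  95  18  58 102 129 149 167 173 157  78  16   5   5   6   3   3   7   9   6   5  33 136 174 176 176 177 177 167 136  92  50  38
220 174 155 120  75   5  61 111 151 156 114  34   6   8   5   5   3   5   5   8  19  77 158 176 178 176 179 177 176 164 134  99  89
221 185 185 174 161 140  89  11  60 106  95  56  19   9   6   9   6   6   6  22  69 136 171 176 180 177 178 180 178 173 164 149 144
```

View pics/g4.png

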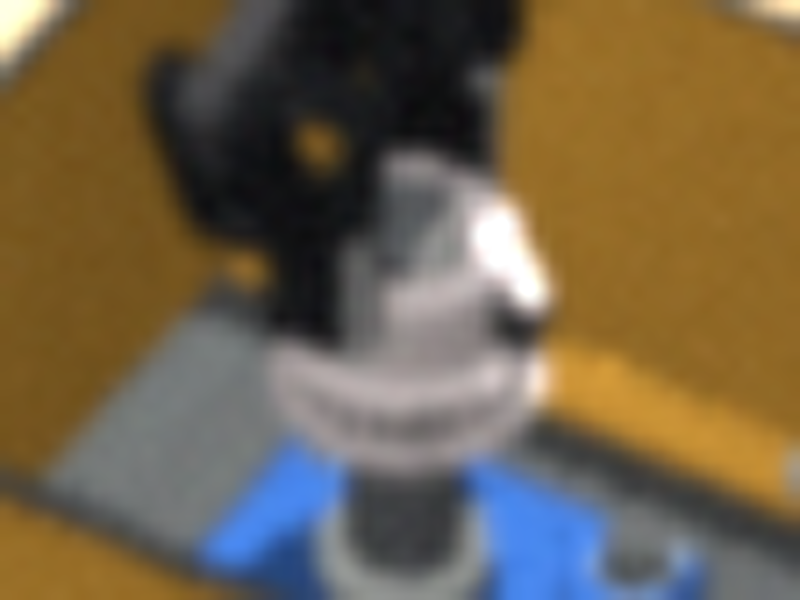

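```bash
python3 - <<'E'
from h import *
T=np.load('T.npy');V=T.max(2);S=T.max(2)-T.min(2)
print('V');print('     ',' '.join('%3d'%x for x in range(428,462)))
for r in range(228,254): print(r,' '.join('%3d'%x for x in V[r,428:462]))
print('chroma')
for r in range(228,254): print(r,' '.join('%3d'%x for x in S[r,428:462]))
E
```

```text
V
      428 429 430 431 432 433 434 435 436 437 438 439 440 441 442 443 444 445 446 447 448 449 450 451 452 453 454 455 456 457 458 459 460 461
228 150 150 150 151 150 151 150 150 151 150 151 150 150 150 150 151 150 151 150 150 151 150 150 150 150 151 150 151 150 151 150 150 150 150
229 151 150 151 150 150 150 151 150 150 150 150 149 150 150 150 150 149 149 150 151 150 150 150 151 150 150 150 150 150 151 150 150 150 150
230 150 150 151 150 151 150 151 150 149 148 148 142 149 150 150 145 139 135 147 149 151 150 151 150 151 151 150 150 150 150 150 151 150 151
231 150 150 151 150 150 151 150 147 130 130 138 143 149 149 148 146 143 143 149 150 150 150 151 150 150 150 150 150 150 151 150 150 150 150
232 150 151 151 150 151 150 148 138 121 136 143 148 147 138 132 137 140 150 152 150 150 150 150 150 150 150 151 151 150 151 150 151 150 151
233 151 150 150 151 150 147 134 132 138 148 147 129 117 122 139 146 147 152 153 152 147 149 150 151 150 151 150 150 150 150 150 150 150 150
234 151 151 151 150 149 135 115 139 150 139 119 107 130 141 151 151 150 151 151 152 150 151 150 150 150 150 150 151 
[... 5630 characters left out ...]

249  46  46  46  46  45  45  44  39  32  18   4   1   1   1   1   1   1   1   2  10  13  28  39  43  43  43  42  42  42  42  42  42  42  43
250  46  46  46  46  46  45  45  44  44  38  28  19  18  13  13  11  12  13  22  30  33  40  43  43  43  42  43  43  42  43  42  42  41  42
251  46  46  46  45  45  45  45  45  45  44  42  39  37  34  33  32  32  33  39  41  42  42  43  43  43  43  43  43  43  43  43  42  41  42
252  45  46  46  46  45  45  45  45  44  44  44  44  43  43  42  42  42  42  43  43  43  43  43  43  42  42  42  42  42  42  43  42  42  42
253  45  45  45  45  45  45  45  45  45  44  45  45  44  44  44  44  44  43  44  44  44  43  44  44  44  44  44  44  44  44  44  44  44  44
```

```bash
python3 -c "
from h import *
st();print(hand_in());st()"
```

```text
15.08 tcp [ 0.5446 -0.0353  0.1175] F [-0.4  0.2 -1.7] T [-0.01 -0.    0.  ] w 0.0399
[[-0.976, -0.216, -0.0], [-0.216, 0.976, 0.0], [0.0, 0.0, -1.0]] [-0.106  0.523  0.126  1.924 -0.098  0.701  1.866]
the job is handed in; nothing more can be done
None
the job is handed in; nothing more can be done
```

I turned the shaft so its flat faces out of the guard's open side, then fitted the small white pulley over it. I handed in at about 15 s with the gripper still holding the pulley.

**Shaft:** I pinched it across the flat. The opening read 19.6 mm where 21 mm was expected; the 42 mm hub also read about 2 mm small, so I took this as the flat under one finger. I turned the shaft about 137° clockwise to 11.1° in world axes. The guard's own direction measured about 11.5°. A picture taken after letting go showed the bright flat facing the open side.

**Pulley:** I gripped the hub to the left and right of the screw. The scene image showed the pulley sitting about 5 mm off along the pads, so I corrected for that before lowering. It went on with no more than about 2 N at the wrist.

**Last checks:**
- **Fit:** in the final picture the pulley is centred on the shaft to within a fraction of a pixel.
- **Screw height:** it works out at about 122 mm above the bench, half-way along the flat.
- **Load:** the wrist carries only about the pulley's weight.

**Disagreement on the screw angle:** the top view, taken before the grasp, puts the screw at about 11.8°. The final scene view suggests about 7°, but it measures this angle poorly and the screw head is partly sunlit. I trusted the top view and did not adjust.

I never touched the tape measure, spirit level, regulator or the other pulleys.

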